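# Release the charged battery pack

## Robot

A 7-joint arm with a two-finger parallel gripper is mounted at the origin on a cart in front of the work surface, level with it; the furniture and walls round the work are solid. World frame = base frame: x ahead of the robot, y to its left, z up, the work surface at z = 0. Lengths are in m, angles in rad, forces in N, time in s.
With the tool pointing down it reaches from about 0.35 to 0.9 m from the base axis. Payload 7.2 kg.
Tool frame: the origin (TCP) lies at the very end of the fingers, on their centre line; the grasp point (between the pads) lies 19 mm behind it; z points along the fingers, y is the line along which they close (so a half turn about z gives the same grasp; the last joint's range is limited). The gripper opens to 88 mm and grips with 3 to 60 N. Pads are 20 mm wide; open, the fingers measure 115 mm over their backs; the gripper's body (75 mm by 178 mm) begins 61 mm behind the grasp point.
Start: joints at [-1.235, 0.411, -0.013, 1.596, 0.006, 1.134, -0.082], TCP at [0.246, 0.575, 0.223] pointing down, gripper open.
Joint ranges: [-2.95, 2.95], [-0.29, 1.99], [-1.47, 1.44], [0.14, 2.54], [-1.03, 4.17], [0.13, 1.85], [-2.86, 2.86]. Speed limits (rad/s): [2.39, 2.39, 3.01, 3.01, 3.14, 3.14, 3.14].

## Interface

Orientations are given as a unit quaternion [x, y, z, w].
In Python, from plant import bot gives the robot as it stands. The module is installed in compiled form; this text tells all that it offers.
- The arm moves only by the tool step_hand, called after "Emit:" by a JSON object that holds its "name" and its "arguments". Schema: {"type":"object","properties":{"deltas":{"type":"object","properties":{"dx":{"type":"array","items":{"type":"number"},"minItems":1,"maxItems":8},"dy":{"type":"array","items":{"type":"number"},"minItems":1,"maxItems":8},"dz":{"type":"array","items":{"type":"number"},"minItems":1,"maxItems":8},"ax":{"type":"array","items":{"type":"number"},"minItems":1,"maxItems":8},"ay":{"type":"array","items":{"type":"number"},"minItems":1,"maxItems":8},"az":{"type":"array","items":{"type":"number"},"minItems":1,"maxItems":8}},"additionalProperties":false,"required":["dx","dy","dz","ax","ay","az"]},"aperture":{"type":"number"},"force":{"type":"number"},"only":{"type":"string"},"quiet":{"type":"boolean"},"lines":{"type":"string"}},"required":["deltas"],"additionalProperties":false}. deltas is an object with one list for each field, all of the same length, 1 to 8, a row being the entries at one place: dx, dy, dz (the shift in shares of the most that a row can go, 1 being 50 mm), ax, ay, az (a rotation vector in a scale on which 1.0 is 90 degrees); each row shifts and turns the commanded pose from where the row before left it, along the tool's axes as they then stand; what a row does not reach is not made up. A row lasts 1/10 s, in which the tool goes at most 0.05 m and 0.15 rad, less where a joint would pass 70% of its speed; a pose out of reach is approached as far as the arm can. aperture is the finger opening in m, set as the call begins (left out keeps the last). The fingers move at their own pace and stop on an object; force is the grip in N (left out, the last holds). Time passes only in rows, so rows that do not move let the fingers close. The tool returns the time, the measured TCP pose, the force, the opening and the grip force at its end. only (a regular expression) keeps the lines of the reply that match it, lines (a string "A,B") keeps lines A to B, and quiet returns only ok. Shift and turn numbers lie between -1 and 1, and a call with a number outside is refused. Input that does not fit is refused with a message, and nothing moves.
- bot.get_obs(): the state, without advancing time (a new reading comes with each control period).
- bot.grab_frame(name): name is "scene" or "top" or "wrist"; returns the picture (420x560x3 uint8, red, green, blue); there is no depth.
- bot.camera_info(name): a dict with "K" (3x3 intrinsics, pixels), "distortion" ([k1, k2, p1, p2, k3] as OpenCV has them; the pictures are not rectified), "origin" and "attitude" of the camera in the world. Camera axes: x right, y up, looking along -z (the intrinsics and any distortion apply to the point x, -y, -z); pixel columns grow to the right and rows downward; lengths in m; the calibration is good to about 2 mm. A picture is of the moment at which its call begins: read the wrist's pose just before it. camera_info takes no time and is no camera call; for the wrist camera it gives the pose at the moment of the call.
- bot.finish_job(): hands the job in; it is judged then, once.
The state is a dict: "time": time; "joint_pos": joint angles; "qd": joint speeds; "joint_efforts": joint torques, N m; "tool_pos": TCP position; "eef_rot": TCP orientation; "force": force on the tool from outside, world axes, zero at the start; "torque": the same for the moment, N m; "opening": finger opening in m; "finger_force": force on a finger pad.
Only numpy, scipy, OpenCV 4.12 (cv2) and the standard library are available. Lean on these libraries where they do the work, as an engineer would, in place of code of your own. Each camera call takes 0.05 s, during which the arm holds its last target. There are 200 camera calls.

## Task

Take the battery pack out of the charger whose lamps are green: squeeze its red release tab in and keep it pressed while you draw the pack out along the slope of the charger. Then stand the pack upright, on its underside, on the floor of the wooden tray without dropping it; leave the other pack latched in its charger, and do not disturb the tin in the tray or the marker.

Things in the scene. Friction and masses are not known exactly. Their poses are not given: they have to be found in the camera images.
- pack_ready: charged battery pack in the green-lamp charger: black block, yellow trim on top, red release tab, 0.26 to 0.38 kg. Origin: centre of its underside; z from underside to top (the way it pulls out). Body x -32..32, y -22..22, z 0..86 mm (trim to 88). Seated, its underside is on the pocket floor and it leans 25 degrees from vertical, its top to the charger's -x; its x and y run like the pocket's
- pack_ready_grip (a point): middle of the charged pack at tab height, 63 mm above its underside, axes as the pack. One finger on the tab and one on the plain -y side here press the tab and hold the pack at once: 50 mm across with the tab out, 44 mm pressed
- pack_ready_tab_face (a point): middle of the outer face of the charged pack's red tab, on the pack's +y side: thumb pad x -13..13, z 50..74 mm, standing 6 mm proud (face at y = 28 mm). The point moves with the tab
- pack_ready_tab (a joint): charged pack's tab: 0 = out, 0.006 m = fully in, flush (towards pack -y); spring 4 N at first, 9 N fully in. Inside the pocket its barb hooks under a lip of the charger wall: the pack lifts only 2 mm until the tab is in at least 5 mm
- charger_ready: grey and black one-bay charger with green lamp bars along its rear top and on its front foot, fixed to the bench. Origin: on the bench below the pocket; z up, x from front foot to rear. Footprint x -72..82, y -34..34 mm; rear housing x 42..82, 74 mm high
- charger_ready_pocket (a point): centre of the green-lamp charger's pocket floor, 32 mm above its origin; point z = the pocket's axis, leaning 25 degrees, along (-0.423, 0, 0.906) in the charger's frame; y as the charger's. The pocket walls rise 34 mm along z and reach 31 mm out in y and 38 mm in x
- pack_charging: the other pack, same make and frame as the charged one, latched in the red-lamp charger; stays there
- charger_charging: the other charger, the same but with red lamps, fixed; stands 0.14 to 0.3 m from the first, on either side of it
- tray: open brown wooden tray, fixed to the bench, outside 150 (x) x 220 (y) x 40 mm high, walls 7 mm, floor 6 mm thick. Origin: centre of its underside. It stands in front of the chargers, its long y axis roughly to the left
- tray_spot (a point): on the tray's floor, centre of its free half (45 mm along the tray's +y, the robot's left)
- wax_tin: round brown wax tin, 70 mm diameter, 24 mm high, loose, on the tray's floor in the right half (tray -y); origin: centre of its underside
- marker: white and black marker pen, 135 mm long, 16 mm thick, lying loose on the bench between the chargers; origin: centre of its underside
- pack_charging_tab (a joint): the other pack's tab: 0 = out, latched
Not all that is in view belongs to the job. Leave any pink look-alike of the pack_charging alone.

How it is judged:
On the way, in this order (a step that is already met when the one before it is completed fails the run):
1. the charged pack's tab is pressed in while the pack still sits in its charger (value of joint pack_ready_tab above 0.0045 m and distance between pack_ready and charger_ready below 0.04 m), for 0.1 s.
2. the charged pack is drawn clear of its charger, held in the fingers (distance between pack_ready and charger_ready above 0.085 m and contact force between the fingers and pack_ready above 0.5 N), for 0.1 s.
At the end, for the whole second after the job is handed in: The charged pack stands upright (within 7 degrees) on its underside on the tray's floor, inside its walls, released and at rest; the other pack is still latched in its charger (within 5 mm of home, tab out) (x of pack_ready in the frame of tray between -0.06 and 0.06 m and y of pack_ready in the frame of tray between -0.095 and 0.095 m and z of pack_ready in the frame of tray below 0.012 m and angle between pack_ready's own z axis and vertical below 0.12 rad and contact force between pack_ready and tray above 0.3 N and linear speed of pack_ready below 0.02 m/s and distance between pack_charging and charger_charging below 0.037 m and value of joint pack_charging_tab below 0.002 m); the robot touches nothing.
It fails at once if the other pack is moved by more than 10 mm (distance of pack_charging from where it was at the start of the episode above 0.01 m).
It fails at once if the charged pack is dropped (moves faster than 0.6 m/s with no finger on it) (linear speed of pack_ready above 0.6 m/s and contact force between the fingers and pack_ready below 0.05 N).
It fails at once if the tin is pushed by more than 30 mm (distance of wax_tin from where it was at the start of the episode above 0.03 m).
It fails at once if the marker is pushed by more than 30 mm (distance of marker from where it was at the start of the episode above 0.03 m).
It also fails if it takes over 37 s, if anything falls off the work surface, if the arm or the gripper's body presses on something with over 40 N, if the wrist force passes 120 N, or if a joint passes its speed limit or range.

## Working session

There is one attempt and no reset: what is moved stays moved. The work goes in short steps, Python scripts to look and compute and a tool call to move; the robot and the scene stay as the last step left them, time stands still between calls to the robot, and variables do not carry over. Pictures are saved under pics/ and viewed, at most 10 in all, crops included, and the job is handed in when it is done.

```bash
mkdir -p pics; python3 - <<'E'
from plant import bot
import cv2
for n in ("scene","top"):
    f=bot.grab_frame(n); cv2.imwrite(f"pics/{n}0.png",f[:,:,::-1])
    c=bot.camera_info(n); print(n,c)
o=bot.get_obs(); print(o['tool_pos'],o['eef_rot'],o['time'],o['opening'])
E
```

```text
scene {'K': array([[433.77339536,   0.        , 278.70848977],
       [  0.        , 433.77339536, 206.46597034],
       [  0.        ,   0.        ,   1.        ]]), 'distortion': array([-0.06727348,  0.        ,  0.        ,  0.        ,  0.        ]), 'origin': array([ 0.16032594, -0.58429233,  0.84679362]), 'attitude': array([ 0.3840361 , -0.10959026, -0.24241784,  0.88416052])}
top {'K': array([[462.8179659 ,   0.        , 276.45924173],
       [  0.        , 462.8179659 , 210.82125924],
       [  0.        ,   0.        ,   1.        ]]), 'distortion': array([-0.00987977,  0.        ,  0.        ,  0.        ,  0.        ]), 'origin': array([0.41684086, 0.11629537, 1.29023088]), 'attitude': array([-0.06367404,  0.04726882,  0.70711447, -0.70263817])}
[0.24546993 0.57432418 0.22192556] [ 2.00546230e-01  9.79684005e-01 -6.71540249e-04 -9.17567488e-05] 0.1 0.08790533735187256
```

View pics/scene0.png

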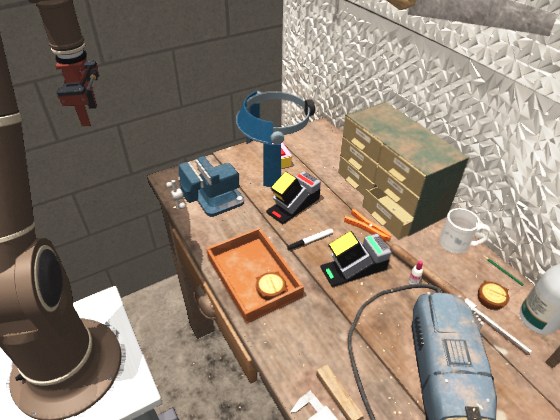

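View pics/top0.png

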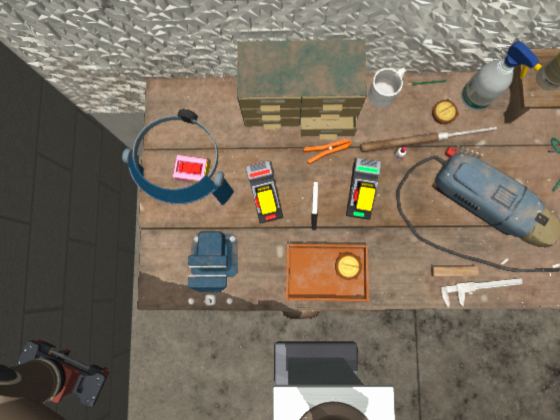

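Candidates: the pack at top (366,198) in the green-lamp charger, the pack at (266,200) in the red-lamp charger, and the pink look-alike at (191,168). I choose (366,198), seen in the scene view at (347,247), and check it in one close crop.

```bash
python3 - <<'E'
import cv2,numpy as np
t=cv2.imread('pics/top0.png');s=cv2.imread('pics/scene0.png')
a=cv2.resize(t[150:225,340:395],None,fx=7,fy=7,interpolation=cv2.INTER_CUBIC)
b=cv2.resize(s[222:297,315:397],None,fx=5,fy=7,interpolation=cv2.INTER_CUBIC)
print(a.shape,b.shape)
cv2.imwrite('pics/crop1.png',np.hstack([a,b]))
E
```

```text
(525, 385, 3) (525, 410, 3)
```

View pics/crop1.png

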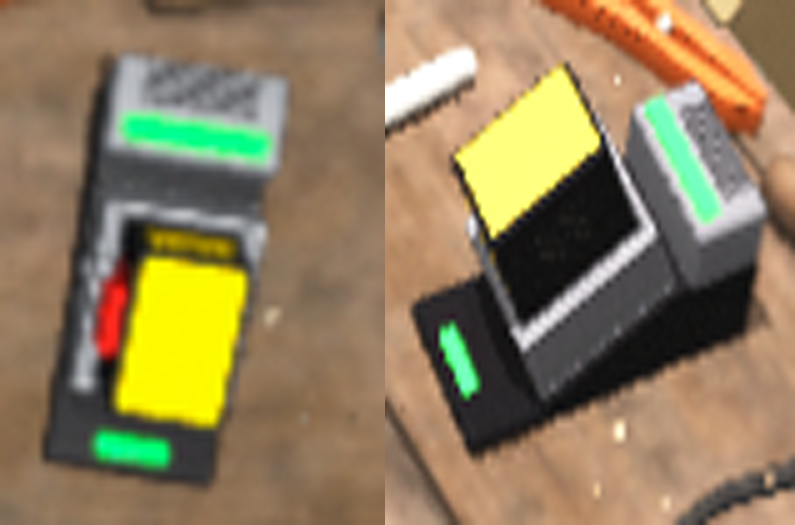

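The crop confirms it: green bars on the housing and foot, and the red tab on the pack's left (+y) side at top-crop (113,315). Next I fit the charger and tray poses.

```bash
cat > h.py <<'E'
import numpy as np,cv2
from plant import bot
from scipy.spatial.transform import Rotation as R
from scipy.optimize import least_squares
def proj(c,P):
    P=np.atleast_2d(P); p=R.from_quat(c['attitude']).inv().apply(P-c['origin'])*[1,-1,-1]
    return cv2.projectPoints(p,np.zeros(3),np.zeros(3),c['K'],np.array(c['distortion']))[0][:,0]
def fit(items,x0):
    # items: (cam, local pts, pix)
    def f(q,raw=False):
        Rz=R.from_euler('z',q[2]); r=[proj(bot_c[c],Rz.apply(P)+[q[0],q[1],0])-px for c,P,px in items]
        return r if raw else np.vstack(r).ravel()
    s=least_squares(f,x0,loss='soft_l1'); return s.x,f(s.x,True)
bot_c={n:bot.camera_info(n) for n in("scene","top")}
L=R.from_euler('y',-25,degrees=True)
def pk(P): return L.apply(P)+[0,0,.032]
E
python3 - <<'E'
from h import *
np.set_printoptions(precision=4,suppress=True)
A=lambda l:np.array(l,float)
t=lambda l:(A(l)+.5)/7-.5+[340,150]
s=lambda l:(A(l)-[385,0]+.5)/[5,7]-.5+[315,222]
tr=pk(A([[32,22,88],[32,-22,88],[-32,-22,88],[-32,22,88]])/1e3)
hs=A([[82,34,74],[82,-34,74],[42,-34,74]])/1e3
it=[("top",tr,t([[145,258],[247,270],[218,427],[115,410]])),("top",hs,t([[115,53],[288,75],[277,167]])),
("scene",tr,s([[565,65],[605,145],[495,238],[455,155]])),("top",A([[-.072,.034,0.01],[-.072,-.034,.01]]),t([[45,460],[213,485]]))]
q,r=fit(it,[.45,-.1,0]);print('charger',q);[print(a) for a in r]
w=A([[75,110,40],[75,-110,40],[-75,-110,40],[-75,110,40]])/1e3
q,r=fit([("top",w,A([[288,244],[368,243],[369,299],[288,300]])),("scene",w,A([[208,262],[258,231],[303,291],[250,316]])[[1,2,3,0]])],[.3,.1,0])
print('tray',q);[print(a) for a in r]
E
```

```text
charger [ 0.6714 -0.0929 -0.1506]
[[-0.8608 -1.4096]
 [ 1.7127 -0.7526]
 [ 1.3609  0.639 ]
 [-0.8085  0.6948]]
[[ 0.0309 -1.0736]
 [ 0.4484 -0.8064]
 [ 0.3674  0.3754]]
[[-0.7254 -2.143 ]
 [ 0.7604 -0.5766]
 [-1.2074  1.3335]
 [-1.9916 -0.2242]]
[[ 0.0852  0.0666]
 [ 0.4212 -0.0674]]
tray [0.4498 0.004  0.0073]
[[-0.1475 -0.0294]
 [ 1.5108 -0.1682]
 [ 2.9344  0.4511]
 [ 0.7324  0.4165]]
[[  0.5286  -3.3666]
 [  2.7911  -4.1262]
 [ -2.0891  -0.039 ]
 [ -2.4777 -12.0688]]
```

```bash
cat >> h.py <<'E'
np.set_printoptions(precision=4,suppress=True)
def rel(p,Rt):
    o=bot.get_obs();Rc=R.from_quat(o['eef_rot'])
    print('t',o['time'],'tcp',o['tool_pos'],'F',o['force'],'open',o['opening'],'ff',o['finger_force'])
    print('trans in tool axes',Rc.inv().apply(np.array(p)-o['tool_pos']),'rotvec',(Rc.inv()*Rt).as_rotvec())
def grasp(q,h):  # tcp pose with TCP at pack height h on pocket axis of charger pose q
    Rp=R.from_euler('z',q[2])*L; p=Rp.apply([0,0,h])+[q[0],q[1],.032]
    return p,Rp*R.from_euler('x',180,degrees=True)*R.from_euler('z',180,degrees=True)
E
python3 - <<'E'
from h import *
A=lambda l:np.array(l,float)
t=lambda l:(A(l)+.5)/7-.5+[340,150]
s=lambda l:(A(l)-[385,0]+.5)/[5,7]-.5+[315,222]
for a in(32,30,28):
    b=a-10
    tr=pk(A([[a,b,88],[a,-b,88],[-a,-b,88],[-a,b,88]])/1e3)
    hs=A([[82,34,74],[82,-34,74],[42,-34,74]])/1e3
    q,r=fit([("top",tr,t([[145,258],[247,270],[218,427],[115,410]])),("top",hs,t([[115,53],[288,75],[277,167]])),
    ("scene",tr,s([[565,65],[605,145],[495,238],[455,155]])),("top",A([[-.072,.034,0.01],[-.072,-.034,.01]]),t([[45,460],[213,485]]))],[.45,-.1,0])
    print(a,q,[np.abs(x).mean() for x in r],[x.mean(0) for x in r])
w=A([[75,110,40],[75,-110,40],[-75,-110,40],[-75,110,40]])/1e3
q2,r=fit([("top",w,A([[288,244],[368,243],[369,299],[288,300]])),("scene",w[:3],A([[258,231],[303,291],[250,316]]))],[.3,.1,0])
print('tray',q2,r)
p,Rt=grasp([.6715,-.093,-.15],.15);print(p,Rt.as_matrix(),bot.get_obs()['eef_rot']);rel(p,Rt)
Rn=R.from_quat(bot.get_obs()['eef_rot']);print(Rn.as_matrix())
E
```

```text
32 [ 0.6714 -0.0929 -0.1506] [np.float64(1.029866981883437), np.float64(0.5170142403153287), np.float64(1.1202687993720453), np.float64(0.1600981899590579)] [array([ 0.3511, -0.2071]), array([ 0.2822, -0.5015]), array([-0.791 , -0.4026]), array([ 0.2532, -0.0004])]
30 [ 0.6715 -0.0929 -0.1498] [np.float64(0.3576156854483905), np.float64(0.5140818882898515), np.float64(0.6525589369750833), np.float64(0.1810039466320177)] [array([ 0.3715, -0.2118]), array([ 0.2728, -0.5238]), array([-0.7728, -0.4075]), array([ 0.2851, -0.0132])]
28 [ 0.6714 -0.0928 -0.1483] [np.float64(0.5222469859381533), np.float64(0.49460125874984345), np.float64(0.6936202480334828), np.float64(0.19963592737685332)] [array([ 0.3679, -0.1608]), array([ 0.2116, -0.4995]), array([-0.8227, -0.4054]), array([0.3038, 0.0278])]
tray [0.4494 0.0051 0.0047] [array([[-0.4801,  0.0057],
       [ 1.1859,  0.0819],
       [ 2.4535,  0.7114],
       [ 0.2446,  0.4535]]), array([[ 0.3308, -3.5683],
       [ 2.3306, -4.2795],
       [-2.6456, -0.3475]])]
[ 0.6088 -0.0835  0.1679] [[-0.8961  0.1494  0.4179]
 [ 0.1354  0.9888 -0.0632]
 [-0.4226 -0.     -0.9063]] [ 0.2005  0.9797 -0.0007 -0.0001]
t 0.1 tcp [0.2455 0.5743 0.2219] F [0.1095 0.3328 0.2393] open 0.08790533735187256 ff 0.0
trans in tool axes [-0.5926 -0.4621  0.0547] rotvec [-0.0567 -0.4341 -0.2495]
[[-0.9196  0.3929 -0.0004]
 [ 0.3929  0.9196 -0.0013]
 [-0.0001 -0.0014 -1.    ]]
```

The manual's scale: shifts go in shares of 50 mm and turns go in shares of 90 degrees. Converting my numbers, -0.034 m is -0.68, -0.033 m is -0.66.

Emit:
{"name": "step_hand", "arguments": {"deltas": {"dx":[-0.66, -0.66, -0.66, -0.66, -0.66, -0.66, -0.66, -0.66], "dy":[-0.68, -0.68, -0.68, -0.68, -0.68, -0.68, -0.68, -0.68], "dz":[-0.08, -0.08, -0.08, -0.08, -0.08, -0.08, -0.08, -0.08], "ax":[0, 0, 0, 0, 0, 0, 0, 0], "ay":[0, 0, 0, 0, 0, 0, 0, 0], "az":[0, 0, 0, 0, 0, 0, 0, 0]}, "aperture": 0.088, "force": 30}}

```text
time: 0.9
tool_pos: [0.3816, 0.2189, 0.2547]
eef_rot: [0.201, 0.98, 0.0, -0.0]
force: [2.1, 0.2, -0.7]
opening: 0.0878
finger_force: 0.0
```

```bash
python3 - <<'E'
from h import *
p,Rt=grasp([.6715,-.093,-.15],.15);rel(p,Rt)
E
```

```text
t 0.9 tcp [0.3816 0.2189 0.2547] F [ 2.1138  0.2021 -0.714 ] open 0.08781815340627187 ff 0.0
trans in tool axes [-0.3277 -0.1888  0.0867] rotvec [-0.0553 -0.4342 -0.2497]
```

In the tool's units: -0.041 m is -0.82, -0.0236 m is -0.472.

Emit:
{"name": "step_hand", "arguments": {"deltas": {"dx":[-0.82, -0.82, -0.82, -0.82, -0.82, -0.82, -0.82, -0.82], "dy":[-0.472, -0.472, -0.472, -0.472, -0.472, -0.472, -0.472, -0.472], "dz":[0, 0, 0, 0, 0, 0, 0, 0], "ax":[0, 0, 0, 0, 0, 0, 0, 0], "ay":[0, 0, 0, 0, 0, 0, 0, 0], "az":[0, 0, 0, 0, 0, 0, 0, 0]}}}

```text
time: 1.7
tool_pos: [0.6097, -0.083, 0.2543]
eef_rot: [0.2, 0.98, 0.0, -0.0]
force: [0.1, 0.7, -0.1]
opening: 0.0877
finger_force: 0.0
```

Emit:
{"name": "step_hand", "arguments": {"deltas": {"dx":[0, 0, 0, 0, 0, 0], "dy":[0, 0, 0, 0, 0, 0], "dz":[0, 0, 0, 0, 0, 0], "ax":[-0.0089, -0.0089, -0.0089, -0.0089, 0, 0], "ay":[-0.0691, -0.0691, -0.0691, -0.0691, 0, 0], "az":[-0.0397, -0.0397, -0.0397, -0.0397, 0, 0]}}}

```text
time: 2.3
tool_pos: [0.6087, -0.0814, 0.255]
eef_rot: [0.074, 0.974, -0.015, 0.215]
force: [0.2, -0.5, 0.2]
opening: 0.0874
finger_force: 0.0
```

```bash
python3 - <<'E'
from h import *
p,Rt=grasp([.6715,-.093,-.15],.15);rel(p,Rt)
import cv2
c=bot.camera_info('wrist');f=bot.grab_frame('wrist');cv2.imwrite('pics/w1.png',f[:,:,::-1])
print(c)
b={'top':c}
for P in [[30,20,88],[30,-20,88],[-30,-20,88],[-30,20,88]]:
    print(P,proj(c,R.from_euler('z',-.15).apply(pk(np.array(P)/1e3))+[.6715,-.093,0]))
E
```

```text
t 2.3 tcp [ 0.6087 -0.0814  0.255 ] F [ 0.1781 -0.5111  0.214 ] open 0.08740208710397697 ff 0.0
trans in tool axes [ 0.0362 -0.0022  0.0791] rotvec [ 0.001  -0.0016 -0.0016]
{'K': array([[353.6343,   0.    , 276.8228],
       [  0.    , 353.6343, 205.6832],
       [  0.    ,   0.    ,   1.    ]]), 'distortion': array([-0.0693,  0.    ,  0.    ,  0.    ,  0.    ]), 'origin': array([ 0.4738, -0.0623,  0.3697]), 'attitude': array([-0.2634, -0.2281,  0.6104,  0.7113])}
[30, 20, 88] [[298.1159 187.059 ]]
[30, -20, 88] [[252.4822 187.1917]]
[-30, -20, 88] [[251.062  117.0054]]
[-30, 20, 88] [[299.0283 116.8739]]
```

View pics/w1.png

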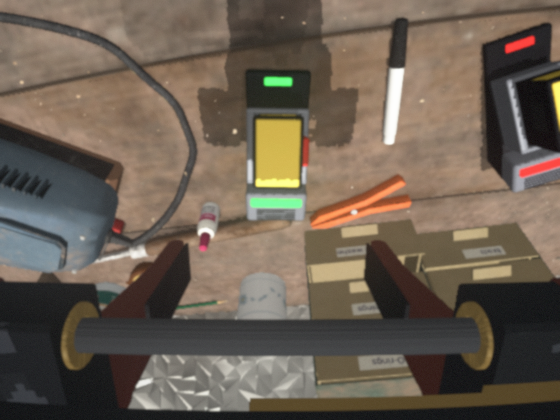

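The trim is at (254..301, 116..187) against a prediction of (251..299, 117..187), so I shift about +1.5 mm in y and descend along the pack axis.

In the tool's units: 0.045 m is 0.9, 0.036 m is 0.72.

Emit:
{"name": "step_hand", "arguments": {"deltas": {"dx":[0.72, 0, 0, 0, 0, 0, 0], "dy":[-0.014, 0, 0, 0, 0, 0, 0], "dz":[0, 0.9, 0.9, 0.9, 0.6, 0.4, 0], "ax":[0, 0, 0, 0, 0, 0, 0], "ay":[0, 0, 0, 0, 0, 0, 0], "az":[0, 0, 0, 0, 0, 0, 0]}}}

```text
time: 3.05
tool_pos: [0.6545, -0.0891, 0.0683]
eef_rot: [0.074, 0.974, -0.016, 0.213]
force: [-0.4, -0.7, 0.0]
opening: 0.0878
finger_force: 0.0
```

```bash
python3 - <<'E'
from h import *
p,Rt=grasp([.6717,-.0915,-.15],.044);rel(p,Rt)
E
```

```text
t 3.05 tcp [ 0.6545 -0.0891  0.0683] F [-0.4434 -0.7054  0.0298] open 0.08777857082879463 ff 0.0
trans in tool axes [-0.0004  0.0002 -0.0037] rotvec [ 0.0001 -0.005  -0.0009]
```

In the tool's units: -0.003 m is -0.06.

Emit:
{"name": "step_hand", "arguments": {"deltas": {"dx":[0, 0, 0, 0, 0, 0, 0, 0], "dy":[0, 0, 0, 0, 0, 0, 0, 0], "dz":[-0.06, 0, 0, 0, 0, 0, 0, 0], "ax":[0, 0, 0, 0, 0, 0, 0, 0], "ay":[0, 0, 0, 0, 0, 0, 0, 0], "az":[0, 0, 0, 0, 0, 0, 0, 0]}, "aperture": 0.03, "force": 35}}

```text
time: 3.85
tool_pos: [0.6529, -0.0882, 0.0753]
eef_rot: [0.073, 0.973, -0.016, 0.216]
force: [-3.7, 2.5, 7.4]
opening: 0.0437
finger_force: 34.9
```

Emit:
{"name": "step_hand", "arguments": {"deltas": {"dx":[0, 0, 0, 0], "dy":[0, 0, 0, 0], "dz":[0, 0, 0, 0], "ax":[0, 0, 0, 0], "ay":[0, 0, 0, 0], "az":[0, 0, 0, 0]}}}

```text
time: 4.25
tool_pos: [0.6529, -0.0882, 0.0753]
eef_rot: [0.073, 0.973, -0.016, 0.216]
force: [-3.6, 3.6, 7.1]
opening: 0.0439
finger_force: 34.9
```

In the tool's units: -0.01 m is -0.2, -0.005 m is -0.1.

Emit:
{"name": "step_hand", "arguments": {"deltas": {"dx":[0, 0, 0, 0], "dy":[0, 0, 0, 0], "dz":[-0.1, -0.1, -0.2, -0.2], "ax":[0, 0, 0, 0], "ay":[0, 0, 0, 0], "az":[0, 0, 0, 0]}}}

```text
time: 4.65
tool_pos: [0.6398, -0.0866, 0.1021]
eef_rot: [0.073, 0.974, -0.016, 0.216]
force: [3.8, 1.9, -4.2]
opening: 0.0438
finger_force: 35.0
```

Emit:
{"name": "step_hand", "arguments": {"deltas": {"dx":[0, 0, 0, 0, 0, 0], "dy":[0, 0, 0, 0, 0, 0], "dz":[-0.3, -0.4, -0.4, -0.4, -0.4, 0], "ax":[0, 0, 0, 0, 0, 0], "ay":[0, 0, 0, 0, 0, 0], "az":[0, 0, 0, 0, 0, 0]}}}

```text
time: 5.25
tool_pos: [0.5997, -0.0817, 0.1899]
eef_rot: [0.074, 0.973, -0.016, 0.217]
force: [0.2, -1.3, -4.3]
opening: 0.0438
finger_force: 35.0
```

```bash
python3 - <<'E'
from h import *
import cv2
f=bot.grab_frame('scene');cv2.imwrite('pics/s2.png',cv2.resize(f[180:340,190:410,::-1],None,fx=3.5,fy=3.5,interpolation=cv2.INTER_CUBIC))
E
```

```text
(no output)
```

View pics/s2.png

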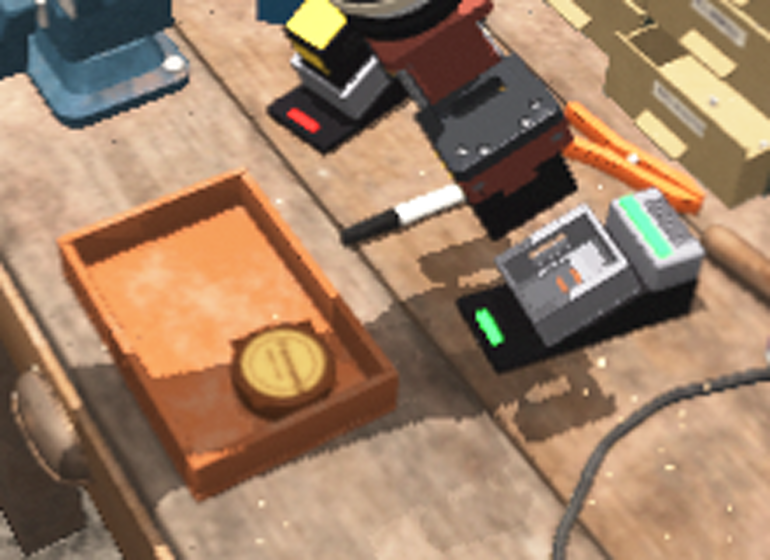

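```bash
python3 - <<'E'
from h import *
A=lambda l:np.array(l,float)
w=A([[75,110,40],[75,-110,40],[-75,-110,40],[-75,110,40]])/1e3
q,r=fit([("top",w,A([[288,244],[368,243],[369,299],[288,300]])),("scene",w,A([[258.5,229],[303.4,287.7],[245,312],[207,248.5]]))],[.4,.0,0])
print(q,r)
c=R.from_euler('z',q[2]).apply([0,.045,0])+[q[0],q[1],0]
p=[c[0],c[1],.12];print(p)
rel(p,R.from_euler('z',q[2])*R.from_matrix(np.diag([-1,1,-1.])))
E
```

```text
[ 0.4492  0.0076 -0.013 ] [array([[-0.9011, -0.6373],
       [ 0.7894,  0.8777],
       [ 1.0435,  1.5365],
       [-1.1832, -0.2153]]), array([[ 0.2111, -2.0793],
       [ 0.8738, -0.9406],
       [ 0.6599,  2.7808],
       [-1.692 , -0.1566]])]
[np.float64(0.4497891503338303), np.float64(0.0525510609852409), 0.12]
t 5.3 tcp [ 0.5999 -0.0812  0.1887] F [-0.566  -0.3531 -3.4151] open 0.04359027910008957 ff 34.96011435985565
trans in tool axes [ 0.1817  0.1097 -0.009 ] rotvec [-0.0286  0.4368 -0.1353]
```

In the tool's units: 0.0303 m is 0.606, 0.0183 m is 0.366.

Emit:
{"name": "step_hand", "arguments": {"deltas": {"dx":[0.606, 0.606, 0.606, 0.606, 0.606, 0.606, 0], "dy":[0.366, 0.366, 0.366, 0.366, 0.366, 0.366, 0], "dz":[-0.03, -0.03, -0.03, -0.03, -0.03, -0.03, 0], "ax":[0, 0, 0, 0, 0, 0, 0], "ay":[0, 0, 0, 0, 0, 0, 0], "az":[0, 0, 0, 0, 0, 0, 0]}}}

```text
time: 6.0
tool_pos: [0.4516, 0.0507, 0.1191]
eef_rot: [0.071, 0.974, -0.016, 0.214]
force: [0.7, 0.1, -3.1]
opening: 0.0439
finger_force: 35.0
```

Emit:
{"name": "step_hand", "arguments": {"deltas": {"dx":[0, 0, 0, 0, 0, 0], "dy":[0, 0, 0, 0, 0, 0], "dz":[0, 0, 0, 0, 0, 0], "ax":[-0.0038, -0.0038, -0.0038, -0.0038, -0.0038, 0], "ay":[0.0556, 0.0556, 0.0556, 0.0556, 0.0556, 0], "az":[-0.0172, -0.0172, -0.0172, -0.0172, -0.0172, 0]}}}

```text
time: 6.6
tool_pos: [0.4588, 0.0426, 0.1213]
eef_rot: [0.021, 0.999, -0.009, 0.032]
force: [-0.0, 0.5, -3.5]
opening: 0.0438
finger_force: 35.0
```

```bash
python3 - <<'E'
from h import *
import cv2
rel([.4498,.0525,.054],R.from_euler('z',-.013)*R.from_matrix(np.diag([-1,1,-1.])))
f=bot.grab_frame('scene');cv2.imwrite('pics/s3.png',cv2.resize(f[180:340,190:410,::-1],None,fx=3.5,fy=3.5,interpolation=cv2.INTER_CUBIC))
E
```

```text
t 6.6 tcp [0.4588 0.0426 0.1213] F [-0.0268  0.4782 -3.539 ] open 0.0437709811607911 ff 34.9626387655735
trans in tool axes [0.0137 0.0107 0.0663] rotvec [-0.018   0.0647 -0.0284]
```

View pics/s3.png

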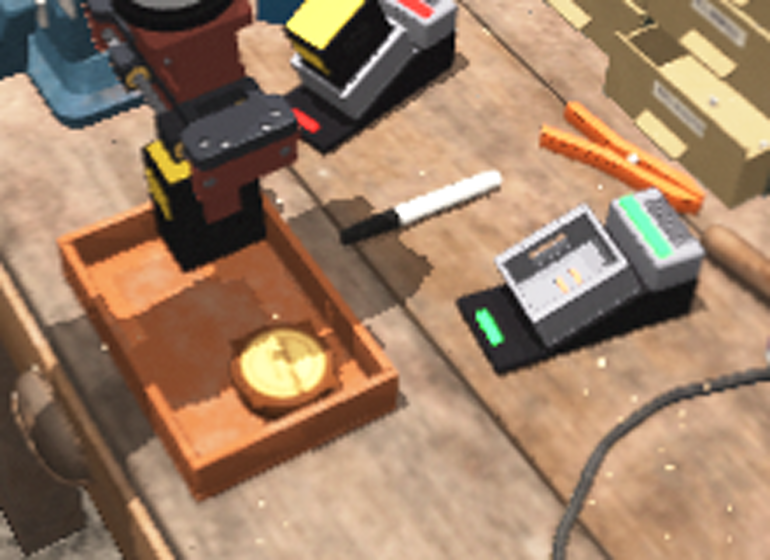

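In the tool's units: 0.025 m is 0.5, 0.0137 m is 0.274, 0.032 rad / 1.5708 = 0.0204.

Emit:
{"name": "step_hand", "arguments": {"deltas": {"dx":[0.274, 0, 0, 0, 0], "dy":[0.214, 0, 0, 0, 0], "dz":[0, 0, 0, 0.5, 0], "ax":[0, -0.0057, -0.0057, 0, 0], "ay":[0, 0.0204, 0.0204, 0, 0], "az":[0, -0.0089, -0.0089, 0, 0]}}}

```text
time: 7.15
tool_pos: [0.4405, 0.0541, 0.0931]
eef_rot: [0.006, 1.0, -0.001, -0.001]
force: [-1.0, -0.4, -3.7]
opening: 0.0434
finger_force: 35.0
```

```bash
python3 - <<'E'
from h import *
rel([.4498,.0525,.054],R.from_euler('z',-.013)*R.from_matrix(np.diag([-1,1,-1.])))
print(bot.get_obs()['joint_pos'])
c=bot_c['scene']
f=bot.grab_frame('scene')
o=bot.get_obs();T=R.from_quat(o['eef_rot'])
def crop(p): return ((p-[190,195])*6)
for P in [[32,-22,-39],[-32,-22,-39],[32,-22,48],[-32,-22,48],[32,22,-39],[-32,22,-39]]: print(P,crop(proj(c,T.apply(np.array(P)/1e3)+o['tool_pos'])))
cv2.imwrite('pics/s4.png',cv2.resize(f[195:285,190:310,::-1],None,fx=6,fy=6,interpolation=cv2.INTER_CUBIC))
E
```

```text
t 7.15 tcp [0.4405 0.0541 0.0931] F [-0.9933 -0.3523 -3.6737] open 0.04336209739186522 ff 34.963149279356
trans in tool axes [-0.0094 -0.0014  0.0391] rotvec [-0.0022 -0.0023  0.0006]
[-0.6046  0.2961  0.4422  2.1763 -0.1905  0.7079  1.5248]
[32, -22, -39] [[240.3518 269.0641]]
[-32, -22, -39] [[392.549  207.9674]]
[32, -22, 48] [[255.5624 419.1471]]
[-32, -22, 48] [[398.7276 358.2814]]
[32, 22, -39] [[190.7983 195.5518]]
[-32, 22, -39] [[339.9332 137.7992]]
```

View pics/s4.png

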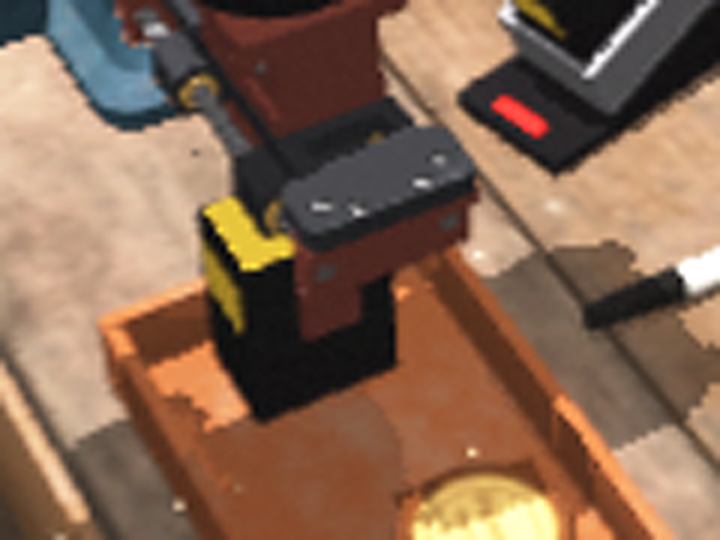

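Pack is held upright: its bottom edge is at (262,419)-(394,366) against a prediction of (255,419)-(399,358). Now I lower it.

In the tool's units: 0.015 m is 0.3, -0.009 m is -0.18.

Emit:
{"name": "step_hand", "arguments": {"deltas": {"dx":[-0.18, 0, 0, 0, 0], "dy":[-0.02, 0, 0, 0, 0], "dz":[0.3, 0.3, 0.06, 0.06, 0], "ax":[0, 0, 0, 0, 0], "ay":[0, 0, 0, 0, 0], "az":[0, 0, 0, 0, 0]}}}

```text
time: 7.7
tool_pos: [0.4516, 0.0536, 0.0597]
eef_rot: [0.006, 1.0, -0.0, 0.0]
force: [-0.4, -0.5, -3.1]
opening: 0.0438
finger_force: 35.0
```

Emit:
{"name": "step_hand", "arguments": {"deltas": {"dx":[0, 0], "dy":[0, 0], "dz":[0.04, 0], "ax":[0, 0], "ay":[0, 0], "az":[0, 0]}}}

```text
time: 7.9
tool_pos: [0.4519, 0.0537, 0.0576]
eef_rot: [0.006, 1.0, -0.0, 0.0]
force: [0.1, 0.2, -3.3]
opening: 0.0438
finger_force: 35.0
```

In the tool's units: 0.0015 m is 0.03.

Emit:
{"name": "step_hand", "arguments": {"deltas": {"dx":[0, 0], "dy":[0, 0], "dz":[0.03, 0], "ax":[0, 0], "ay":[0, 0], "az":[0, 0]}}}

```text
time: 8.1
tool_pos: [0.4518, 0.0537, 0.0558]
eef_rot: [0.006, 1.0, -0.0, 0.0]
force: [-0.0, -0.9, -3.6]
opening: 0.0437
finger_force: 35.0
```

Emit:
{"name": "step_hand", "arguments": {"deltas": {"dx":[0, 0], "dy":[0, 0], "dz":[0.03, 0], "ax":[0, 0], "ay":[0, 0], "az":[0, 0]}}}

```text
time: 8.3
tool_pos: [0.4517, 0.0536, 0.0541]
eef_rot: [0.006, 1.0, -0.0, 0.0]
force: [1.0, -0.5, -3.2]
opening: 0.0436
finger_force: 35.0
```

Emit:
{"name": "step_hand", "arguments": {"deltas": {"dx":[0, 0], "dy":[0, 0], "dz":[0.02, 0], "ax":[0, 0], "ay":[0, 0], "az":[0, 0]}}}

```text
time: 8.5
tool_pos: [0.4519, 0.0536, 0.0538]
eef_rot: [0.006, 1.0, -0.0, 0.0]
force: [-1.4, 0.1, 5.7]
opening: 0.0436
finger_force: 35.0
```

Emit:
{"name": "step_hand", "arguments": {"deltas": {"dx":[0, 0], "dy":[0, 0], "dz":[0, 0], "ax":[0, 0], "ay":[0, 0], "az":[0, 0]}, "aperture": 0.044, "force": 12}}

```text
time: 8.7
tool_pos: [0.452, 0.0536, 0.0537]
eef_rot: [0.006, 1.0, -0.0, 0.0]
force: [-1.0, -0.6, 5.1]
opening: 0.0438
finger_force: 8.8
```

Emit:
{"name": "step_hand", "arguments": {"deltas": {"dx":[0, 0, 0], "dy":[0, 0, 0], "dz":[0, 0, 0], "ax":[0, 0, 0], "ay":[0, 0, 0], "az":[0, 0, 0]}, "aperture": 0.048}}

```text
time: 9.0
tool_pos: [0.4523, 0.0543, 0.0535]
eef_rot: [0.006, 1.0, 0.0, 0.001]
force: [-1.3, 2.9, 4.5]
opening: 0.0483
finger_force: 3.5
```

Emit:
{"name": "step_hand", "arguments": {"deltas": {"dx":[0, 0, 0], "dy":[0, 0, 0], "dz":[0, 0, 0], "ax":[0, 0, 0], "ay":[0, 0, 0], "az":[0, 0, 0]}, "aperture": 0.053}}

```text
time: 9.3
tool_pos: [0.4515, 0.053, 0.053]
eef_rot: [0.006, 1.0, -0.001, -0.0]
force: [-0.4, 0.1, 0.0]
opening: 0.053
finger_force: 0.0
```

Emit:
{"name": "step_hand", "arguments": {"deltas": {"dx":[0, 0, 0], "dy":[0, 0, 0], "dz":[0, 0, 0], "ax":[0, 0, 0], "ay":[0, 0, 0], "az":[0, 0, 0]}, "aperture": 0.075}}

```text
time: 9.6
tool_pos: [0.4517, 0.0534, 0.0532]
eef_rot: [0.006, 1.0, -0.0, 0.0]
force: [0.8, 0.4, 0.2]
opening: 0.0734
finger_force: 0.0
```

Emit:
{"name": "step_hand", "arguments": {"deltas": {"dx":[0, 0, 0, 0, 0, 0], "dy":[0, 0, 0, 0, 0, 0], "dz":[-0.4, -0.8, -0.8, -0.8, 0, 0], "ax":[0, 0, 0, 0, 0, 0], "ay":[0, 0, 0, 0, 0, 0], "az":[0, 0, 0, 0, 0, 0]}}}

```text
time: 10.2
tool_pos: [0.452, 0.054, 0.1938]
eef_rot: [0.006, 1.0, 0.0, 0.001]
force: [-0.8, 0.2, -0.5]
opening: 0.0748
finger_force: 0.0
```

```bash
python3 - <<'E'
from h import *
f=bot.grab_frame('scene');cv2.imwrite('pics/s5.png',cv2.resize(f[180:340,190:410,::-1],None,fx=3.5,fy=3.5,interpolation=cv2.INTER_CUBIC))
E
```

```text
(no output)
```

View pics/s5.png

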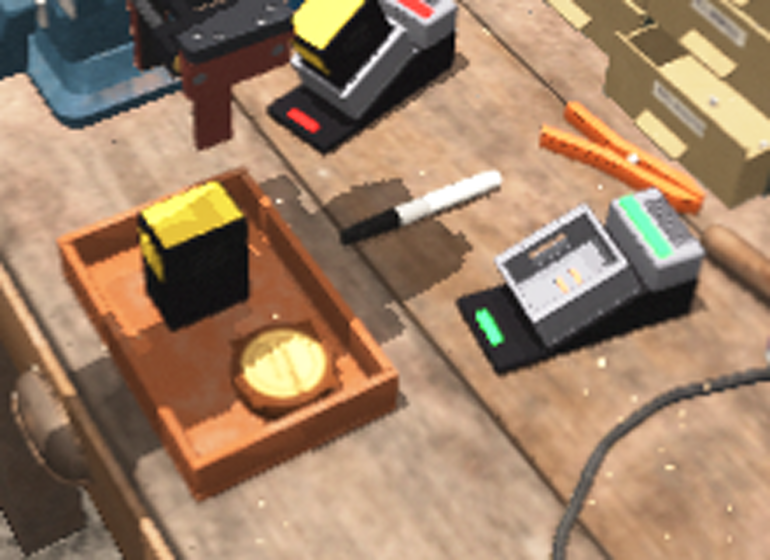

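The pack stands upright on the tray floor at (195,255), clear of the walls. The tin at (285,368), the marker and the red-lamp pack look undisturbed, and the gripper is clear. I hand the job in.

```bash
python3 -c "
from plant import bot
print(bot.finish_job())"
```

```text
the job is handed in; nothing more can be done
None
```

I drew the charged pack from the green-lamp charger with its tab held in, stood it upright on the tray floor and released it; the tin, marker and other pack look undisturbed, and the job is handed in (no verdict was shown).

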